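Fit the keyed pulley to the drive shaft

TASK

Take the larger toothed pulley out of the rack, lay it down flat with its hub upward on the wooden rest block and let go of it, to change your grip. Then take it by the hub, set it on the upright shaft of the drive unit and turn it until its keyway drops over the key and the pulley sits fully home; let go. Leave the small pulley in the rack and the other things where they are.

Things in the scene. Friction and masses are not known exactly. Their poses are not given: they have to be found in the camera images.
- pulley_mid (a point): centre of the larger toothed pulley (aluminium, about 0.22 kg), on its axis half-way through the rim, which is 60 diameter, 18 thick. A round hub stands out from one face only. The hub points along -x of this frame, the keyway lies toward +z. At the start it stands on edge in one of the rack's two cradles, axis level, hub toward the robot's side, keyway up, centre about 44 above the bench
- pulley_hub (a point): middle of the larger pulley's hub, 22 from the rim's centre along the axis. Hub 36 diameter, 26 long (end face 35 from the rim's centre). Bore 19 diameter right through, with a keyway 8.4 wide that reaches 14 from the axis, open along the whole length. Frame as for the rim's centre
- small_pulley_mid (a point): centre of the small pulley (rim 44 diameter, 14 thick, thin hub, plain bore), which stands in the other cradle and stays there; frame as for the larger pulley
- pulley_rack: low plywood rack fixed to the bench, 75 (x) by 235 (y) by 27 high; origin at the middle of its underside. Its two cradles are centred 60 either side along y; each holds a pulley on edge on two rods between two low fences 22 wide; lift the pulley straight up out of it. Beside the pulley's rim the rack is at most 18 high
- block_top (a point): middle of the top face of the wooden rest block, 74 (x) by 36 (y), top 34 above the bench, fixed: fingers that hold the 60 rim pass down beside its long sides
- shaft_foot (a point): foot of the drive unit's upright shaft, on its axis, at the top of the flange (46 above the bench) on which the pulley's flat back face finally rests. z is up the shaft, x points to the side where the key lies. Key 6 wide, reaching 12 from the axis and 14 up from the flange. When home the pulley's rim centre is 9 above this point; resting on the key, 23 above
- shaft_tip (a point): top of the drive shaft, 34 above its foot; 16 diameter, the last 6 tapered to 9. The brake is on: the shaft does not turn under less than 2 N m
- drive_unit: grey drive unit fixed to the bench, 150 by 150, housing top 40 high, origin at the middle of its underside. A steel belt guard rings the shaft at 40 to 42.5 from its axis, its top 20 above the flange, open only to the unit's +x side: it leaves no room for fingers round the pulley's rim, only for fingers on the hub above it
- masking_roll: roll of tape, 86 diameter, 19 high, bystander; origin under its centre
- oil_bottle: small bottle, 36 diameter, 107 high, bystander; origin under its centre
- parts_jar: jar with black lid, 60 diameter, 70 high, bystander; origin under its centre
- white_vial: capped vial, 22 diameter, 54 high, bystander; origin under its centre
- chuck_key: drill chuck key, 56 by 70 by 16 high, bystander lying near the front; origin under its centre
- screwdriver_blue: screwdriver, 139 long, 21 high, bystander lying near the front; origin under its centre
Mind the look-alikes: they are no part of the job. Leave any green look-alike of the part that bears block_top alone.

How it is judged (in metres and radians):
On the way:
1. the larger pulley lies flat on the rest block, hub up, still and let go of (horizontal distance between pulley_mid and block_top below 0.03 m and angle between pulley_mid's own x axis and vertical above 3.04 rad and distance between pulley_mid and block_top below 0.032 m and contact force between the fingers and pulley below 0.1 N), for 0.2 s.
At the end, for the whole second after the job is handed in: The larger pulley sits on the shaft, hub up, its keyway over the key and its back face down on the flange (centre within 3 mm of the shaft's axis, within 2.5 mm of fully down, upright within about 3.5 degrees), at rest; the small pulley still stands in its cradle (horizontal distance between pulley_mid and shaft_foot below 0.003 m and z of pulley_mid in the frame of shaft_foot below 0.0115 m and angle between pulley_mid's own x axis and vertical above 3.08 rad and linear speed of pulley below 0.02 m/s and horizontal distance between small_pulley_mid and pulley_rack below 0.075 m and distance of small_pulley_mid from where it was at the start of the episode below 0.015 m); the robot touches nothing.
It fails at once if a bystander is pushed more than 4 cm or the small pulley is taken (distance of any of masking_roll, oil_bottle, parts_jar, white_vial, chuck_key, screwdriver_blue, small_pulley_mid from where it was at the start of the episode above 0.04 m).
It also fails if it takes over 72 s, if anything falls off the work surface, if the arm or the gripper's body presses on something with over 40 N, if the wrist force passes 120 N, or if a joint passes its speed limit or range.

ROBOT

A 7-joint arm with a two-finger parallel gripper is mounted at the origin on a cart in front of the work surface, level with it; the furniture and walls round the work are solid. World frame = base frame: x ahead of the robot, y to its left, z up, the work surface at z = 0. Lengths are in m, angles in degrees, forces in N, time in s.
With the tool pointing down it reaches from about 0.35 to 0.9 m from the base axis. Payload 7.2 kg.
Tool frame: the origin (TCP) lies between the finger pads; the fingertips stand 17 mm ahead of it and the grasp point (between the pads) lies 2 mm behind it; z points along the fingers, y is the line along which they close (so a half turn about z gives the same grasp; the last joint's range is limited). The gripper opens to 85 mm and grips with 20 to 120 N. Pads are 22 mm wide; open, the fingers measure 114 mm over their backs; the gripper's body (76 mm by 85 mm) begins 54 mm behind the grasp point. The pads swing forward as they close: fully open they stand 13 mm farther back than shut.
Start: joints at [72.697, 23.554, -0.728, 91.456, 0.321, 64.991, -4.71], TCP at [0.145, -0.608, 0.248] pointing down, gripper open.
Joint ranges: [-169.25, 169.25], [-16.82, 113.86], [-84.01, 82.57], [7.8, 145.47], [-59.2, 239.2], [7.22, 106.19], [-163.78, 163.78]. Speed limits (degrees/s): [136.94, 136.94, 172.46, 172.46, 180, 180, 180].

INTERFACE

Orientations are given as a 3x3 rotation matrix whose columns are the frame's x, y, z axes.
In Python, from rig import r gives the robot as it stands. Calls block until the motion is done:
- r.move_pose(position, orientation): joint-space move of the TCP to a pose.
- r.move_linear(position, v=0.15, attitude=None, threshold=None): straight line of the TCP; attitude=None keeps the orientation; v is the mean speed in m/s. With threshold (N) it stops when the force on the tool has changed by that much, and returns True; else False.
- r.movej(angles): joint-space move.
- r.command_gripper(opening): finger opening in m; the grip force is fixed at half the most; returns when the fingers have stopped.
- r.sleep(seconds).
- r.inverse_kinematics(position, orientation): joint angles nearest the present ones, or None.
- r.grab_frame(name): name is "side" or "top" or "wrist"; returns a dict with "color" (420x560x3 uint8, red, green, blue), "depth" (420x560 float32, m along the optical axis (not along the pixel's ray), 0 where there is no reading), "vfov" (degrees; the focal length in pixels is half the picture's height over the tangent of half this angle, whatever the lens; pixels are square), "cx", "cy" (the principal point, pixels), "dist" ([k1, k2, p1, p2, k3] as OpenCV has them; the pictures are not rectified), "eye" and "rotation" of the camera in the world; the wrist camera has in their place "mount" (4x4, takes a point from camera to tool coordinates, whose origin is the TCP and whose axes are the flange's). Camera axes: x right, y up, looking along -z (the intrinsics and any distortion apply to the point x, -y, -z); pixel columns grow to the right and rows downward; lengths in m; the calibration is good to about 2 mm. A picture is of the moment at which its call begins: read the wrist's pose just before it.
A pose or a line that the arm cannot do raises r.PlanningError and nothing moves.
- r.hand_in(): hands the job in; it is judged then, once.
Readings, each from a call of its own:
- r.current_time_s(): time.
- r.current_joint_positions(): joint angles.
- r.current_qd(): joint speeds.
- r.current_joint_efforts(): joint torques, N m.
- r.current_tcp_pos(): TCP position.
- r.current_ee_rot(): TCP orientation.
- r.current_ft_force(): force on the tool from outside, world axes, zero at the start.
- r.current_wrist_torque(): the same for the moment, N m.
- r.current_grip_width(): finger opening in m.
- r.current_finger_force(): force on a finger pad.
Only numpy, scipy, OpenCV 4.12 (cv2) and the standard library are available. Lean on these libraries where they do the work, as an engineer would, in place of code of your own. Each camera call takes 0.05 s, during which the arm holds its last target. There are 200 camera calls.

## Working session

There is one attempt and no reset: what is moved stays moved. The work goes in short steps, each a Python script; the robot and the scene stay as the last script left them, time stands still between calls to the robot, and variables do not carry over. Pictures are saved under pics/ and viewed, at most 10 in all, crops included, and the job is handed in when it is done.

```bash
ls; mkdir -p pics
cat > h.py <<'E'
import numpy as np, cv2
from rig import r
def cam(name):
    if name=="wrist":
        p=np.array(r.current_tcp_pos());R=np.array(r.current_ee_rot())
    f=r.grab_frame(name)
    if name=="wrist":
        T=np.eye(4);T[:3,:3]=R;T[:3,3]=p;T=T@np.array(f["mount"]);f["eye"]=T[:3,3];f["rotation"]=T[:3,:3]
    return f
def K(f):
    h=f["color"].shape[0];fl=h/2/np.tan(np.radians(f["vfov"])/2)
    return np.array([[fl,0,f["cx"]],[0,fl,f["cy"]],[0,0,1.]])
def rays(f,uv):
    uv=np.asarray(uv,float).reshape(-1,1,2)
    n=cv2.undistortPoints(uv,K(f),np.array(f["dist"],float)).reshape(-1,2)
    return np.c_[n[:,0],-n[:,1],-np.ones(len(n))]@np.array(f["rotation"]).T
def on_z(f,uv,z):
    d=rays(f,uv);e=np.array(f["eye"]);return e+d*((z-e[2])/d[:,2])[:,None]
def cloud(f):
    h,w=f["depth"].shape;v,u=np.mgrid[:h,:w]
    P=np.array(f["eye"])+rays(f,np.c_[u.ravel(),v.ravel()])*f["depth"].ravel()[:,None]
    P[f["depth"].ravel()==0]=np.nan
    return P.reshape(h,w,3)
def proj(f,P):
    c=(np.atleast_2d(P)-np.array(f["eye"]))@np.array(f["rotation"])
    return cv2.projectPoints(np.c_[c[:,0],-c[:,1],-c[:,2]],np.zeros(3),np.zeros(3),K(f),np.array(f["dist"],float))[0].reshape(-1,2)
def save(f,n,crop=None,s=1):
    im=f["color"][:,:,::-1]
    if crop: u0,v0,u1,v1=crop;im=im[v0:v1,u0:u1]
    cv2.imwrite("pics/"+n,cv2.resize(im,None,fx=s,fy=s,interpolation=cv2.INTER_CUBIC))
E
python3 - <<'E'
from h import *
import pickle
F={n:cam(n) for n in("side","top")}
pickle.dump(F,open("F.pkl","wb"))
for n,f in F.items(): save(f,n+".png",s=1.4);print(n,f["eye"],np.round(f["rotation"],3).tolist(),f["vfov"],f["dist"])
E
```

```text
pics
side [0.40174739 0.73640892 0.6188378 ] [[-0.975, 0.138, -0.176], [-0.224, -0.578, 0.785], [0.007, 0.805, 0.594]] 51.53977149041404 [0.00654755 0.         0.         0.         0.        ]
top [0.37798782 0.03777389 1.42317126] [[0.018, 0.989, -0.144], [-1.0, 0.021, 0.017], [0.02, 0.143, 0.989]] 43.68785713697205 [-0.00455943  0.          0.          0.          0.        ]
```

View pics/top.png

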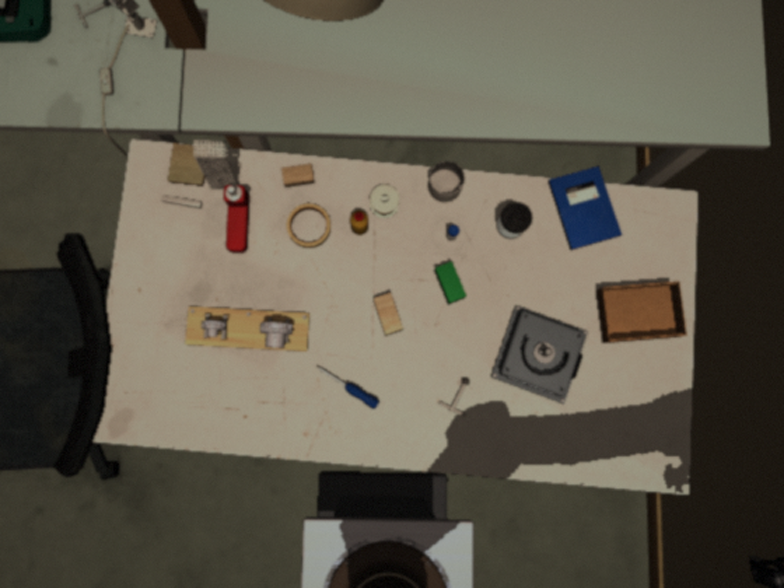

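View pics/side.png

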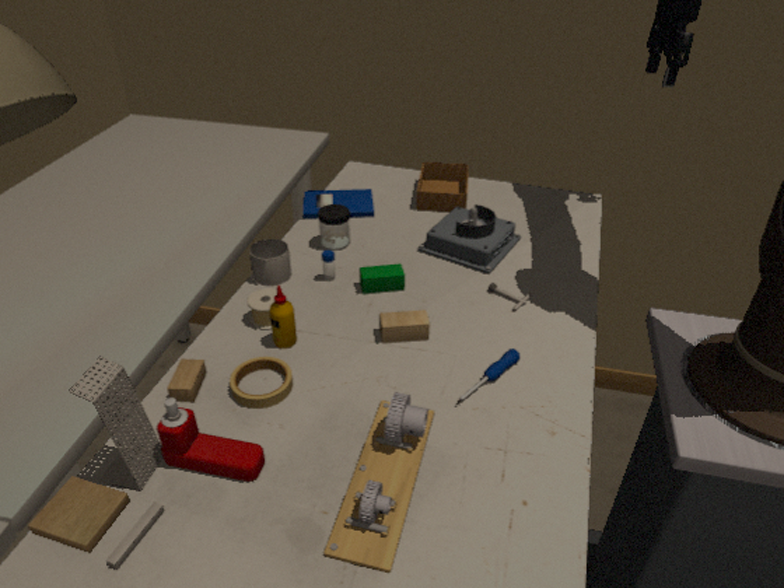

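The top view shows the rack at (248,328), the large pulley at (277,330), the rest block at (387,312) with a green look-alike at (450,282), and the drive unit at (540,352) with its shaft at (543,350). The pixels are at 1.4x scale. Next I measure these from the depth.

Run:
```python
from h import *
import pickle
f=pickle.load(open("F.pkl","rb"))["top"];P=cloud(f)
def box(u,v,w,h,lo,hi):
    u,v=u/1.4,v/1.4;Q=P[int(v-h):int(v+h),int(u-w):int(u+w)].reshape(-1,3);Q=Q[(Q[:,2]>lo)&(Q[:,2]<hi)];return Q
def show(n,Q):
    c,s,a=cv2.minAreaRect(Q[:,:2].astype(np.float32)*1000);print(n,len(Q),np.round(c,1),np.round(s,1),round(a,1),"z",np.round(np.percentile(Q[:,2],[5,50,95]),4))
show("block",box(387,312,18,25,.025,.05))
show("rack",box(248,328,50,22,.008,.024))
show("bigp",box(277,330,16,18,.034,.1))
show("smallp",box(215,325,13,14,.03,.1))
show("unit",box(540,352,40,42,.03,.044))
show("shaft",box(543,350,8,8,.07,.1))
show("guard",box(543,350,28,28,.056,.07))
print(r.current_tcp_pos(),r.current_ee_rot())
```

```text
block 376 [540.9  11.2] [74.8 35.7] 19.3 z [0.0303 0.0351 0.0397]
rack 1383 [510.8 279.2] [116.5 264.9] 0.9 z [0.0083 0.011  0.0182]
bigp 318 [493.4 221.7] [60.2 44.1] 89.4 z [0.0491 0.0628 0.076 ]
smallp 144 [510.3 341. ] [37.  38.1] 49.2 z [0.0333 0.0489 0.0587]
unit 1920 [ 469.2 -288. ] [139.7 132.8] 70.8 z [0.0348 0.0402 0.0434]
shaft 32 [ 471.1 -283.5] [13.2 13.6] 1.1 z [0.0718 0.0786 0.0854]
guard 99 [ 457.4 -278.6] [85.4 56.1] 71.7 z [0.0575 0.0653 0.069 ]
[ 0.14467698 -0.60759267  0.24753924] [[ 9.72785106e-01  2.31708767e-01 -4.31081107e-04]
 [ 2.31709147e-01 -9.72784122e-01  1.38663117e-03]
 [-9.80542576e-05 -1.44877958e-03 -9.99998946e-01]]
```

```bash
cat >> h.py <<'E'
def att(yaw,tilt=0,flip=False):
    """tool z tilted 'tilt' from straight down toward heading yaw; tool y horizontal across heading"""
    a,t=np.radians([yaw,tilt]);hd=np.array([np.cos(a),np.sin(a),0])
    z=np.sin(t)*hd-np.cos(t)*np.array([0,0,1.]);y=np.array([np.sin(a),-np.cos(a),0])
    if flip:y=-y
    return np.c_[np.cross(y,z),y,z]
E
python3 - <<'E'
from h import *
f=cam("wrist");print(np.round(f["mount"],3).tolist(),f["vfov"])
for n,p,yw in (("pick",[.508,.22,.045],0),("prep",[.45,.22,.15],0),("place",[.541,.011,.043],19.3),("placeup",[.541,.011,.12],19.3)):
  for t in (35,45,55):
    for fl in (0,1):
      q=r.inverse_kinematics(np.array(p),att(yw,t,fl));print(n,t,fl,None if q is None else np.round(q,0))
for p in ([.47,-.284,.25],[.541,.011,.08],[.47,-.284,.1]):
  for yw in range(-180,180,30):
    q=r.inverse_kinematics(np.array(p),att(yw));print(p,yw,None if q is None else np.round(q,0))
E
```

```text
[[0.002, 0.955, 0.296, 0.075], [1.0, -0.001, -0.001, -0.0], [-0.001, 0.296, -0.955, -0.126], [0.0, 0.0, 0.0, 1.0]] 59.21333888560171
pick 35 0 [-41.  29.  -1. 135. 115.  25. 117.]
pick 35 1 [ -3.  38. -48. 133. 106.  49. -44.]
pick 45 0 [-26.  35. -24. 139. 121.  51. 110.]
pick 45 1 [  2.  50. -60. 137. 118.  73. -51.]
pick 55 0 [-21.  46. -36. 141. 125.  76. 106.]
pick 55 1 [-21.  46. -36. 141. 125.  76. -74.]
prep 35 0 [ 12.  26. -70. 135.  85.  51. 150.]
prep 35 1 [ -5.  16. -48. 135.  81.  38. -29.]
prep 45 0 [-54.  14.  -1. 143. 100.  36. 123.]
prep 45 1 [-12.  20. -48. 141.  98.  50. -51.]
prep 55 0 None
prep 55 1 None
place 35 0 [ 40.  37. -47. 135. 145.  20. 153.]
place 35 1 [ 56.  53. -71. 135. 118.  36.   9.]
place 45 0 [ 52.  50. -59. 140. 155.  36. 156.]
place 45 1 [ 60.  61. -71. 140. 141.  42.  -4.]
place 55 0 None
place 55 1 None
placeup 35 0 [ 12.  17. -13. 135. 235.   9.  53.]
placeup 35 1 [ 57.  35. -69. 133.  99.  20.  18.]
placeup 45 0 [ 53.  32. -59. 139. 160.  21. 140.]
placeup 45 1 [ 60.  40. -70. 139. 140.  26. -16.]
placeup 55 0 None
placeup 55 1 None
[0.47, 
[... 1576 characters left out ...]
  49.  93.]
[0.47, -0.284, 0.1] -150 [ 74.  48. -71. 107.  51.  65. 103.]
[0.47, -0.284, 0.1] -120 [ -20.   49.   72.  113.  -54.   61. -134.]
[0.47, -0.284, 0.1] -90 [  20.   26.    8.  111.   -5.   43. -149.]
[0.47, -0.284, 0.1] -60 [  24.   26.    2.  110.   -2.   43. -122.]
[0.47, -0.284, 0.1] -30 [ 29.  26.  -4. 110.   2.  44. -96.]
[0.47, -0.284, 0.1] 0 [ 34.  27. -10. 110.   6.  44. -70.]
[0.47, -0.284, 0.1] 30 [ 38.  27. -16. 110.  10.  45. -43.]
[0.47, -0.284, 0.1] 60 [ 43.  28. -21. 109.  14.  45. -16.]
[0.47, -0.284, 0.1] 90 [ 47.  29. -27. 109.  18.  46.  10.]
[0.47, -0.284, 0.1] 120 [ 49.  30. -30. 109.  20.  47.  38.]
[0.47, -0.284, 0.1] 150 [ 51.  30. -33. 109.  22.  47.  67.]
```

Run:
```python
from h import *
for t in (50,55,60):
  for z in (.045,.13):
    q=r.inverse_kinematics(np.array([.541,.011,z]),att(199.3,t));print("place",t,z,None if q is None else np.round(q,0))
for t in (30,35,40):
  for z in (.045,.15):
    q=r.inverse_kinematics(np.array([.508,.22,z]),att(0,t,1));print("pick",t,z,None if q is None else np.round(q,0))
r.move_pose(np.array([.47,-.283,.21]),att(30))
f=cam("wrist");save(f,"shaft.png",s=1.4)
import pickle;pickle.dump(f,open("shaft.pkl","wb"))
P=cloud(f).reshape(-1,3)
Q=P[(abs(P[:,0]-.47)<.12)&(abs(P[:,1]+.284)<.12)]
for lo,hi in((.076,.084),(.0625,.068),(.043,.049),(.056,.0615)):
    S=Q[(Q[:,2]>lo)&(Q[:,2]<hi)];c,s,a=cv2.minAreaRect(S[:,:2].astype(np.float32)*1000);print(lo,len(S),np.round(c,1),np.round(s,1),round(a,1),S.mean(0))
print(proj(f,[.471,-.2835,.08]),r.current_time_s(),np.round(r.current_joint_positions()))
```

```text
place 50 0.045 [  9.  64. -36.  73.  28. 105.  77.]
place 50 0.13 [ -4.  53. -13.  73.  13. 105.  91.]
place 55 0.045 [ -4.  62. -13.  70.  14. 104.  90.]
place 55 0.13 None
place 60 0.045 None
place 60 0.13 None
pick 30 0.045 [  4.  40. -55. 130.  97.  49. -33.]
pick 30 0.15 [-18.  16. -25. 128.  64.  29.  -6.]
pick 35 0.045 [ -3.  38. -48. 133. 106.  49. -44.]
pick 35 0.15 [ -1.  21. -48. 130.  83.  39. -23.]
pick 40 0.045 [  4.  47. -60. 135. 112.  65. -46.]
pick 40 0.15 [-13.  19. -36. 133.  93.  38. -36.]
0.076 268 [ 467.7 -286.4] [13.5 13.7] 48.9 [ 0.46824616 -0.28599067  0.07910093]
0.0625 919 [ 454. -282.] [85.6 57. ] 71.1 [ 0.44860941 -0.28213768  0.06591381]
0.043 1843 [ 510.1 -308.9] [128.4 226.3] 62.5 [ 0.47325243 -0.29607097  0.04602582]
0.056 403 [ 455.2 -281.5] [83.2 54.9] 71.2 [ 0.44793701 -0.29054482  0.05894574]
[[274.08142996 206.11864601]] 1.8917 [ 39.  19. -16. 104.   6.  58. -40.]
```

View pics/shaft.png

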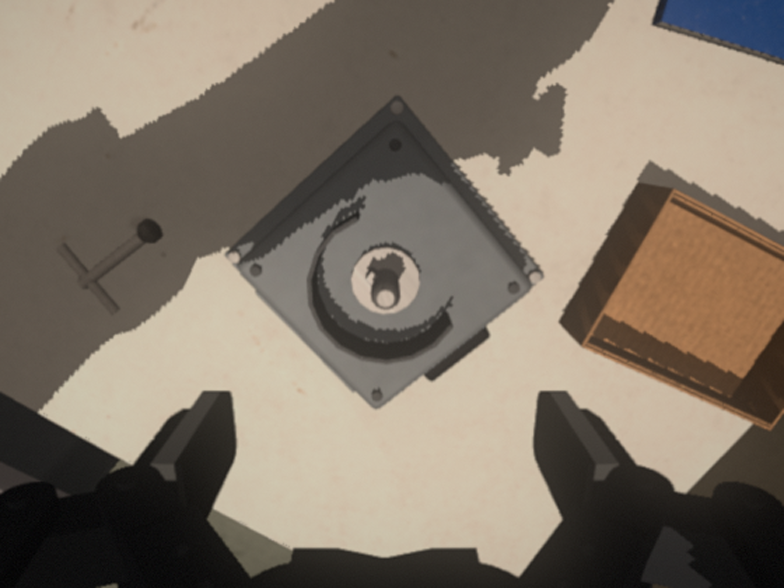

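The shaft tip is at about (386,296) and the light flange circle at about (386,280). The guard is open to the upper right. I need a zoom to see the key.

Run:
```python
from h import *
import pickle
f=pickle.load(open("shaft.pkl","rb"))
save(f,"shaftz.png",(235,165,315,235),9)
P=cloud(f)
Q=P.reshape(-1,3);c=np.array([.4682,-.286])
S=Q[(np.linalg.norm(Q[:,:2]-c,axis=1)<.014)]
d=np.linalg.norm(S[:,:2]-c,axis=1);a=np.degrees(np.arctan2(S[:,1]-c[1],S[:,0]-c[0]))
m=(d>.0092)&(d<.0125)
for k in range(-180,180,20):
    s=m&(a>=k)&(a<k+20);print(k,s.sum(),np.round(S[s,2],3)[:12])
```

```text
-180 0 []
-160 0 []
-140 0 []
-120 1 [0.047]
-100 16 [0.047 0.046 0.047 0.046 0.047 0.046 0.046 0.047 0.046 0.047 0.047 0.046]
-80 18 [0.046 0.046 0.046 0.047 0.046 0.046 0.047 0.046 0.046 0.046 0.046 0.047]
-60 17 [0.047 0.047 0.047 0.046 0.047 0.048 0.047 0.046 0.047 0.047 0.046 0.047]
-40 20 [0.046 0.047 0.046 0.046 0.046 0.046 0.046 0.045 0.046 0.047 0.047 0.047]
-20 21 [0.047 0.046 0.047 0.047 0.045 0.047 0.045 0.047 0.045 0.047 0.046 0.046]
0 148 [0.047 0.047 0.045 0.046 0.046 0.047 0.046 0.047 0.047 0.046 0.046 0.046]
20 231 [0.046 0.046 0.046 0.046 0.047 0.046 0.046 0.047 0.046 0.047 0.047 0.046]
40 116 [0.047 0.046 0.047 0.046 0.046 0.046 0.046 0.045 0.047 0.046 0.047 0.046]
60 35 [0.046 0.047 0.046 0.045 0.045 0.046 0.047 0.047 0.045 0.046 0.047 0.046]
80 32 [0.047 0.046 0.046 0.047 0.047 0.048 0.047 0.045 0.053 0.047 0.051 0.056]
100 8 [0.046 0.046 0.046 0.047 0.047 0.061 0.059 0.06 ]
120 14 [0.046 0.047 0.046 0.048 0.047 0.046 0.047 0.048 0.046 0.047 0.047 0.046]
140 16 [0.046 0.046 0.046 0.046 0.046 0.047 0.046 0.049 0.046 0.047 0.047 0.047]
160 1 [0.047]
```

View pics/shaftz.png

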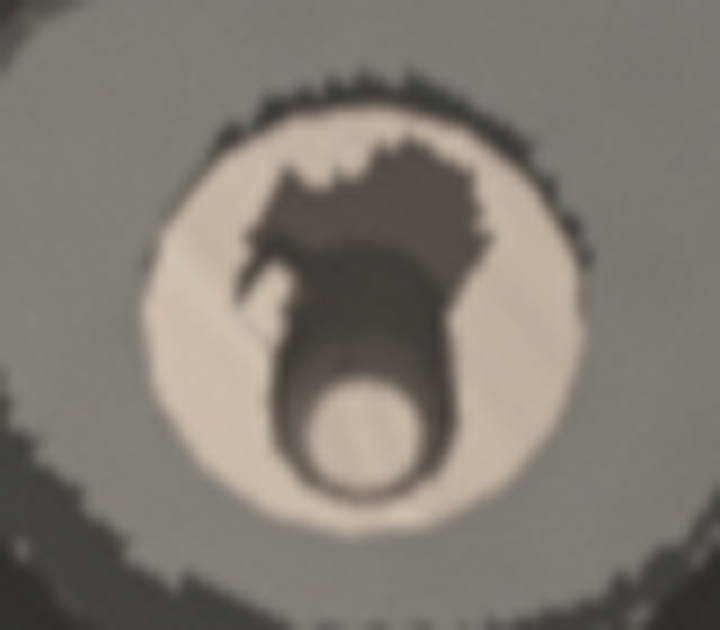

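Run:
```python
from h import *
import pickle
f=pickle.load(open("shaft.pkl","rb"))
px=lambda u,v:(u/9+235-.45,v/9+165-.45)
print("flange",on_z(f,px(365,320),.046),"tip",on_z(f,px(365,433),.08))
c=on_z(f,px(365,433),.08)[0,:2]
print("keytop",[ (np.round(p,4),np.degrees(np.arctan2(*(p[:2]-c)[::-1]))) for p in on_z(f,[px(268,295),px(240,305),px(262,335),px(285,268)],.060)])
Q=cloud(f).reshape(-1,3);d=np.linalg.norm(Q[:,:2]-c,axis=1)
S=Q[(d>.0085)&(d<.0135)&(Q[:,2]>.055)&(Q[:,2]<.066)];print(np.round(np.c_[S,np.degrees(np.arctan2(S[:,1]-c[1],S[:,0]-c[0]))],4).tolist())
```

```text
flange [[ 0.46736319 -0.28656022  0.046     ]] tip [[ 0.46709603 -0.28660508  0.08      ]]
keytop [(array([ 0.4684, -0.2763,  0.06  ]), np.float64(82.85706866909182)), (array([ 0.4664, -0.2747,  0.06  ]), np.float64(93.27300869831745)), (array([ 0.465 , -0.2776,  0.06  ]), np.float64(102.94357760320057)), (array([ 0.4712, -0.2764,  0.06  ]), np.float64(68.14168767186861))]
[[0.4715, -0.2751, 0.0563, 69.1915], [0.4707, -0.2746, 0.0578, 73.0889], [0.4714, -0.2752, 0.0588, 69.493], [0.4719, -0.2758, 0.0596, 65.9129], [0.4717, -0.2767, 0.0569, 64.9702], [0.4692, -0.2746, 0.0557, 80.2445], [0.4705, -0.2748, 0.0597, 73.9152], [0.4711, -0.2754, 0.0607, 70.3341], [0.4713, -0.2762, 0.0598, 68.1231], [0.4714, -0.2769, 0.0587, 65.9208], [0.4714, -0.2778, 0.0571, 63.7859], [0.468, -0.2743, 0.0554, 85.7968], [0.4695, -0.2745, 0.0602, 78.5662], [0.47, -0.2752, 0.0604, 75.9715], [0.4704, -0.2758, 0.0606, 73.0531], [0.4705, -0.2766, 0.0595, 71.1718], [0.4709, -0.2772, 0.0596, 67.7073], [0.4715, -0.2778, 0.0603, 63.4405], [0.4713, -0.2788, 0.0577, 61.8524], [0.468, -0.2744, 0.0583, 85.7103], [0.4688,
[... 463 characters left out ...]
0.2781, 0.0593, 74.4895], [0.4701, -0.2786, 0.0602, 69.503], [0.4664, -0.2745, 0.0589, 93.501], [0.4671, -0.275, 0.0605, 89.749], [0.4675, -0.2757, 0.0602, 88.0766], [0.4679, -0.2763, 0.0604, 85.6059], [0.4684, -0.2769, 0.0609, 82.3912], [0.4689, -0.2775, 0.0615, 78.6483], [0.4662, -0.2746, 0.061, 94.2934], [0.4666, -0.2753, 0.0613, 92.2866], [0.4667, -0.2761, 0.0598, 92.3302], [0.4672, -0.2767, 0.0605, 89.357], [0.4676, -0.2774, 0.0604, 87.0399], [0.468, -0.278, 0.0608, 83.6633], [0.4654, -0.2759, 0.0591, 99.0401], [0.4661, -0.2765, 0.0602, 95.8678], [0.4665, -0.2771, 0.0602, 93.8548], [0.4668, -0.2778, 0.0602, 91.6601], [0.4661, -0.2774, 0.0617, 95.9578], [0.4665, -0.278, 0.0618, 93.6607]]
```

Run:
```python
from h import *
import pickle
A=att(0,40,1)
r.move_pose(np.array([.44,0.,.26]),att(100))
pre=np.array([.508,.22,.046])-.12*A[:,2]
for k in (.12,.1,.14):
    try:
        r.move_pose(np.array([.508,.22,.046])-k*A[:,2],A);print("ok",k);break
    except r.PlanningError as e: print(k,e)
f=cam("wrist");pickle.dump(f,open("pul.pkl","wb"));save(f,"pul.png",s=1.4)
P=cloud(f).reshape(-1,3)
Q=P[(abs(P[:,0]-.5)<.06)&(abs(P[:,1]-.22)<.05)]
H=Q[(Q[:,0]<.490)&(Q[:,2]>.03)];R=Q[(Q[:,0]>.494)&(Q[:,2]>.03)]
for n,S in(("hub",H),("rim",R)):print(n,len(S),np.round(np.percentile(S,[1,50,99],axis=0),4).tolist())
print(r.current_time_s(),np.round(r.current_joint_positions()),r.current_tcp_pos(), r.current_ft_force())
```

```text
ok 0.12
hub 3081 [[0.4657, 0.2036, 0.0307], [0.4691, 0.2206, 0.0511], [0.4894, 0.238, 0.062]]
rim 1246 [[0.494, 0.1912, 0.032], [0.5022, 0.2234, 0.0682], [0.5109, 0.2493, 0.0741]]
4.4333 [  9.  33. -76. 139.  94.  64. -42.] [0.43161556 0.21887313 0.13790608] [ 0.79157603  0.01672534 -0.0175768 ]
```

View pics/pul.png

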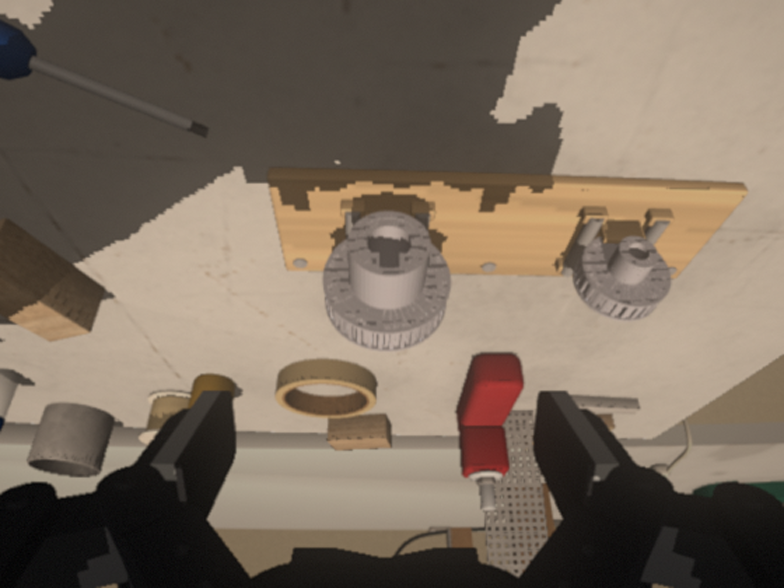

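The pulley stands upright in its left-hand cradle, at about (388,285), with its hub toward the robot and keyway up. Its centre measures about (0.5025, 0.2205, 0.044), which agrees with the rack. Now I grasp it.

Run:
```python
from h import *
A=np.array(att(0,40,1));c=np.array([.5025,.2205,.0445])
r.move_linear(c-.1*A[:,2],v=.2)
print("hit",r.move_linear(c+.002*A[:,2],v=.12,threshold=8))
r.command_gripper(.05);print(r.current_grip_width(),r.current_finger_force(),r.current_tcp_pos())
r.move_linear(np.array(r.current_tcp_pos())+[0,0,.09],v=.12)
print(r.current_grip_width(),r.current_finger_force(),r.current_ft_force(),r.current_time_s())
for z in (.06,.09,.11,.13):
  for x in (.541,.5):
    q=r.inverse_kinematics(np.array([x,.011,z]),att(199.3,50));print(x,z,None if q is None else np.round(q))
f=cam("wrist");save(f,"held.png")
```

```text
hit False
0.058478280987064056 62.75702848099172 [0.5043495  0.21947639 0.04402991]
0.05847307194928907 64.40963977016509 [-0.1445388   0.15524491 -2.64875419] 6.9583
0.541 0.06 [  9.  62. -36.  73.  27. 106.  77.]
0.5 0.06 [ 15.  64. -48.  80.  32. 106.  69.]
0.541 0.09 [  3.  57. -24.  73.  20. 104.  84.]
0.5 0.09 [ 10.  57. -36.  80.  24. 103.  76.]
0.541 0.11 [  3.  56. -24.  73.  19. 106.  84.]
0.5 0.11 [ 10.  56. -36.  80.  24. 105.  77.]
0.541 0.13 [ -4.  53. -13.  73.  13. 105.  91.]
0.5 0.13 [ 10.  54. -36.  80.  23. 106.  77.]
```

View pics/held.png

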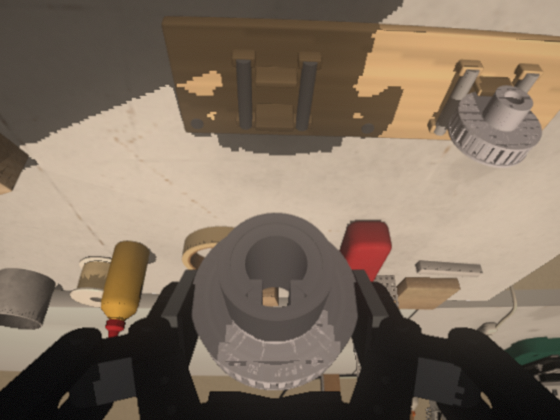

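Run:
```python
from h import *
f=cam("wrist");p=np.array(r.current_tcp_pos());P=cloud(f).reshape(-1,3)
c0=p-.002*att(0,40,1)[:,2];D=P-c0
S=P[(abs(D[:,0]+.035)<.006)&(np.hypot(D[:,1],D[:,2])<.018)&(np.hypot(D[:,1],D[:,2])>.010)]
M=np.c_[np.ones(len(S)),S[:,1:]];k=np.linalg.lstsq(M,S[:,0],rcond=None)[0]
print(len(S),"dx/dy,dx/dz",k[1:],S.mean(0)-c0)
r.move_pose(np.array([.47,.12,.24]),att(190,0));print(r.current_time_s())
r.move_pose(np.array([.541,.011,.11]),att(199.3,50));print(r.current_time_s(),r.current_grip_width(),np.round(r.current_joint_positions()),r.current_tcp_pos())
f=cam("side");save(f,"preplace.png",(230,180,400,290),4)
```

```text
7110 dx/dy,dx/dz [0.01447218 0.00916908] [-0.03466271  0.00048675  0.00038251]
8.4583
9.275 0.058588807128514525 [  3.  56. -25.  73.  19. 106.  84.] [0.54094497 0.01226303 0.10982955]
```

View pics/preplace.png

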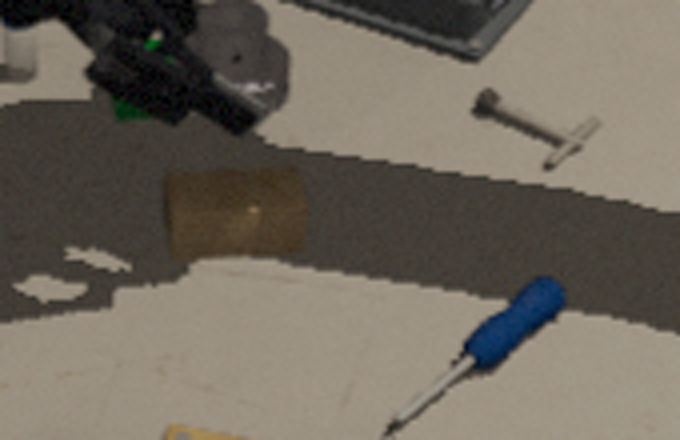

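The pulley is held square, within 1°, and hangs over the rest block. Lower and release.

Run:
```python
from h import *
A=att(199.3,50);g=np.array([.541,.011,.043])+.002*A[:,2]
r.move_linear(g+[0,0,.012],v=.12)
print("touch",r.move_linear(g-[0,0,.004],v=.03,threshold=5),r.current_tcp_pos(),g)
r.command_gripper(.08);r.sleep(.1)
p=np.array(r.current_tcp_pos())
r.move_linear(p-.1*A[:,2],v=.15);print(r.current_time_s(),r.current_tcp_pos())
q=None
for yw in (-20,160,70,-110):
    q=r.inverse_kinematics(np.array([.541,.011,.17]),att(yw));print(yw,None if q is None else np.round(q))
    q=r.inverse_kinematics(np.array([.4672,-.2866,.09]),att(yw));print(yw,None if q is None else np.round(q))
```

```text
touch True [0.53984975 0.01055959 0.04188107] [0.53955401 0.01049362 0.04171442]Traceback (most recent call last):
  File "<stdin>", line 7, in <module>
rig.PlanningError: the arm cannot follow that straight line within its joint ranges
```

Run:
```python
from h import *
p=np.array(r.current_tcp_pos())
r.move_linear(p+[0,0,.03],v=.06,attitude=att(199.3,15))
r.move_linear(np.array([.541,.011,.18]),v=.2,attitude=att(199.3,0))
f=cam("wrist");import pickle;pickle.dump(f,open("blk.pkl","wb"));save(f,"blk.png",s=1.4)
P=cloud(f).reshape(-1,3)
S=P[(np.linalg.norm(P[:,:2]-[.541,.011],axis=1)<.06)&(P[:,2]>.07)&(P[:,2]<.085)]
print(len(S),cv2.minEnclosingCircle(S[:,:2].astype(np.float32)*1000),np.percentile(S[:,2],[5,50,95]))
k=np.linalg.lstsq(np.c_[np.ones(len(S)),S[:,:2]],S[:,2],rcond=None)[0];print("slope",k[1:])
S=P[(np.linalg.norm(P[:,:2]-[.541,.011],axis=1)<.06)&(P[:,2]>.048)&(P[:,2]<.057)]
print(len(S),cv2.minEnclosingCircle(S[:,:2].astype(np.float32)*1000))
print(r.current_time_s(),r.current_tcp_pos(),np.round(r.current_joint_positions()))
for yw in range(-180,180,20):
    q=r.inverse_kinematics(np.array([.541,.011,.085]),att(yw));print(yw,None if q is None else np.round(q))
```

```text
1889 ((539.17236328125, 10.499217987060547), 18.304550170898438) [0.07296825 0.07812971 0.0792965 ]
slope [0.00550813 0.0014286 ]
2876 ((539.7196044921875, 10.642313957214355), 30.557716369628906)
12.3417 [0.54068521 0.01116622 0.17831398] [ 22.  24. -37. 106.  17.  56.  88.]
-180 [ 16.  30. -29. 110.  20.  45.  65.]
-160 [ 19.  31. -33. 110.  23.  45.  83.]
-140 [ 22.  32. -37. 110.  26.  46. 100.]
-120 [ 25.  33. -41. 110.  29.  48. 118.]
-100 [ 27.  35. -45. 110.  32.  49. 135.]
-80 [ 30.  36. -50. 110.  36.  51. 153.]
-60 [ 42.  49. -71. 109.  53.  64. 159.]
-40 [-53.  50.  71. 115. -56.  61. -84.]
-20 [-53.  50.  71. 115. -56.  61. -64.]
0 [-53.  50.  71. 115. -56.  61. -44.]
20 [-10.  27.   5. 112.  -3.  41. -73.]
40 [ -7.  27.   0. 112.  -0.  41. -56.]
60 [ -3.  27.  -4. 112.   3.  41. -39.]
80 [ -0.  27.  -8. 112.   6.  42. -21.]
100 [  3.  28. -12. 111.   9.  42.  -4.]
120 [  7.  28. -17. 111.  11.  42.  13.]
140 [ 10.  29. -21. 111.  14.  43.  31.]
160 [ 13.  29. -25. 111.  18.  44.  48.]
```

View pics/blk.png

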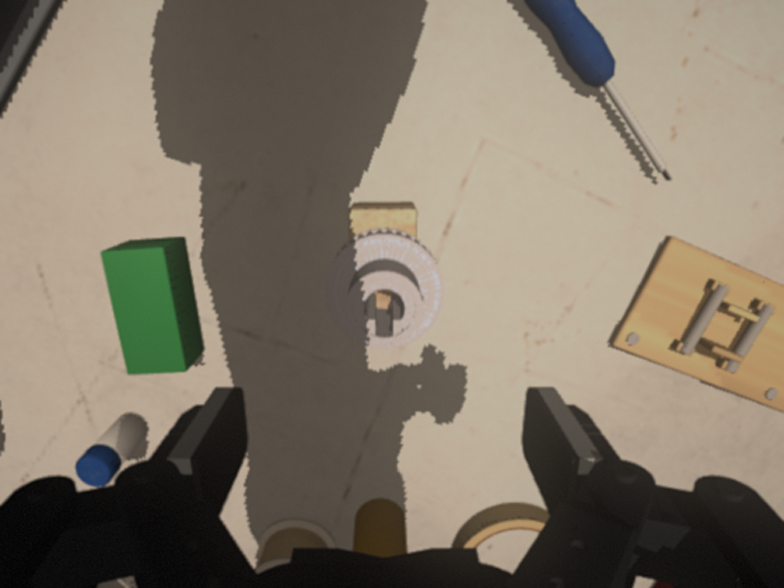

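The pulley lies flat, hub up, on the block with its centre at about (539.5, 10.7) mm. The keyway points down in the picture, bearing 19.3°. The key bears about 81°, so I regrip the hub at yaw 30° and set the pulley down turned by 61.7°.

Run:
```python
from h import *
c=np.array([.5395,.0107])
r.command_gripper(.06)
r.move_pose(np.array([*c,.15]),att(30))
print("hit",r.move_linear(np.array([*c,.075]),v=.12,threshold=5))
r.command_gripper(.02);print(r.current_grip_width(),r.current_finger_force(),r.current_tcp_pos())
p=np.array(r.current_tcp_pos())
r.move_linear(p+[0,0,.12],v=.15)
A=att(30+61.7)
r.move_pose(np.array([.4672,-.2866,.19]),A)
print(r.current_time_s(),r.current_grip_width(),r.current_tcp_pos(),r.current_ft_force())
f=cam("wrist");save(f,"over.png",s=1.4)
P=cloud(f);t=np.array(r.current_tcp_pos())
Q=P.reshape(-1,3);S=Q[(np.linalg.norm(Q[:,:2]-t[:2],axis=1)<.035)&(abs(Q[:,2]-t[2]+.02)<.006)]
print(len(S),cv2.minEnclosingCircle(S[:,:2].astype(np.float32)*1000))
```

```text
hit False
0.03422732460315941 59.396132826805115 [0.54016584 0.01067525 0.07626985]
18.5 0.03396256242293426 [ 0.4675239  -0.28571838  0.18960402] [-0.64335331  0.14911005 -3.25335346]
5333 ((467.499267578125, -284.05712890625), 30.426496505737305)
```

View pics/over.png

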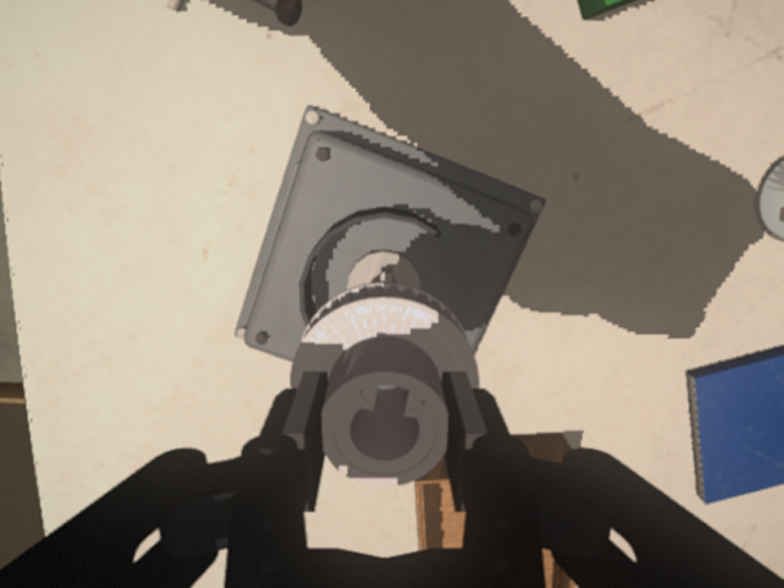

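The pulley is held squarely above the shaft. The key shows at (384,272), and the keyway at (394,392) is turned about 10° clockwise of the image's up direction, which matches the 81° bearing. I'll refine the shaft axis with a circle fit on the guard.

Run:
```python
from h import *
import pickle
from scipy.optimize import least_squares
g=cam("wrist");pickle.dump(g,open("over.pkl","wb"))
for f in (pickle.load(open("shaft.pkl","rb")),g):
    Q=cloud(f).reshape(-1,3);d=np.linalg.norm(Q[:,:2]-[.467,-.287],axis=1)
    S=Q[(d>.035)&(d<.047)&(Q[:,2]>.0635)&(Q[:,2]<.0675)]
    s=least_squares(lambda x:np.linalg.norm(S[:,:2]-x,axis=1)-.04125,[.467,-.287],loss="soft_l1",f_scale=.001)
    print("guard",len(S),s.x,np.std(s.fun))
# key in this view
Q=cloud(g).reshape(-1,3);d=np.linalg.norm(Q[:,:2]-[.467,-.287],axis=1)
S=Q[(d<.016)&(Q[:,2]>.058)&(Q[:,2]<.063)];print("key",len(S),S.mean(0) if len(S) else 0, np.round(np.percentile(S,[2,98],axis=0),4) if len(S) else 0)
t=np.array(r.current_tcp_pos());S=Q[(np.linalg.norm(Q[:,:2]-t[:2],axis=1)<.035)]
for lo,hi,R in((.148,.170,.030),):
    S=S[(S[:,2]>lo)&(S[:,2]<hi)];S=S[np.linalg.norm(S[:,:2]-t[:2],axis=1)>.026];print(len(S))
    s=least_squares(lambda x:np.linalg.norm(S[:,:2]-x,axis=1)-R,t[:2],loss="soft_l1",f_scale=.001);print("rim",s.x,np.median(s.fun),np.percentile(S[:,2],[5,50,95]),t)
H=Q[(np.linalg.norm(Q[:,:2]-t[:2],axis=1)<.024)&(abs(Q[:,2]-t[2])<.006)]
print("hubtop",len(H),np.round(np.percentile(H,[1,50,99],axis=0),4).tolist())
```

```text
guard 801 [ 0.46749697 -0.28638741] 0.0008933889820078542
guard 591 [ 0.46710594 -0.286217  ] 0.0008320236670184078
key 63 [ 0.4678773  -0.27640208  0.0602394 ] [[ 0.4645 -0.2787  0.0585]
 [ 0.4708 -0.2739  0.0619]]
2934
rim [ 0.46774603 -0.28679345] -9.17991920865932e-05 [0.14910619 0.16543439 0.16666706] [ 0.46771477 -0.28559241  0.18981841]
hubtop 6084 [[0.4477, -0.3029, 0.1842], [0.4675, -0.2831, 0.1916], [0.487, -0.2677, 0.195]]
```

Run:
```python
from h import *
A=att(93.7);T=np.array([.4672,-.2864])
cmd=np.array([.4672,-.2870])
r.move_linear(np.array([*cmd,.128]),v=.1,attitude=A)
p=np.array(r.current_tcp_pos());print(p);cmd=cmd+T-p[:2]
r.move_linear(np.array([*cmd,.126]),v=.03);print(r.current_tcp_pos())
f0=np.array(r.current_ft_force())
hit=r.move_linear(np.array([*cmd,.106]),v=.03,threshold=6);print("tip",hit,r.current_tcp_pos(),np.array(r.current_ft_force())-f0,r.current_wrist_torque())
if not hit:
    hit=r.move_linear(np.array([*cmd,.0885]),v=.02,threshold=6);print("key",hit,r.current_tcp_pos(),np.array(r.current_ft_force())-f0,r.current_wrist_torque())
R=np.array(r.current_ee_rot());print(np.degrees(np.arctan2(R[1,0],R[0,0])),r.current_grip_width(),r.current_time_s())
```

```text
[ 0.46757666 -0.28710772  0.12839743]
[ 0.46698618 -0.28631917  0.12640417]
tip False [ 0.46691442 -0.2856266   0.10566007] [ 2.76731977  4.41938786 -2.35700771] [ 1.00210753 -0.50055977  0.02747254]
key True [ 0.46695133 -0.28506655  0.10441251] [1.53760876 1.07608122 1.3503352 ] [ 0.18569    -0.26207192 -0.03944478]
93.73838554407656 0.03417248504632394 20.725
```

Run:
```python
from h import *
p=np.array(r.current_tcp_pos());cmd=np.array([.4671,-.2854])
for i,o in enumerate((0,-4,4,-8,8,-12,12,-16,16)):
    A=att(93.7+o)
    r.move_linear(np.array([*cmd,.1055]),v=.03,attitude=A)
    q=np.array(r.current_tcp_pos());f0=np.array(r.current_ft_force())
    hit=r.move_linear(np.array([*(cmd+0),.0885]),v=.03,threshold=9)
    z=r.current_tcp_pos();print(o,hit,np.round(q,4),np.round(z,4),np.round(f0,1),np.round(r.current_ft_force(),1),np.round(r.current_wrist_torque(),2),round(r.current_time_s(),1))
    if z[2]<.098: break
```

```text
0 True [ 0.467  -0.2854  0.1055] [ 0.467  -0.2849  0.0883] [ 1.2  1.5 -1. ] [-0.7  0.6  5. ] [ 0.18  0.09 -0.05] 21.6
```

It dropped to the predicted home height of 0.0883. Release, back off and verify.

Run:
```python
from h import *
r.command_gripper(.06);r.sleep(.2)
p=np.array(r.current_tcp_pos());r.move_linear(np.array([p[0],p[1],.21]),v=.12)
f=cam("wrist");save(f,"home.png",s=1.4)
Q=cloud(f).reshape(-1,3);d=np.linalg.norm(Q[:,:2]-[.467,-.286],axis=1)
H=Q[(d<.022)&(Q[:,2]>.086)&(Q[:,2]<.098)];print("hub",len(H),np.percentile(H[:,2],[5,50,95]),cv2.minEnclosingCircle(H[:,:2].astype(np.float32)*1000))
k=np.linalg.lstsq(np.c_[np.ones(len(H)),H[:,:2]],H[:,2],rcond=None)[0];print("slope",k[1:])
S=Q[(d<.032)&(d>.021)&(Q[:,2]>.055)&(Q[:,2]<.085)];print("rimtop",len(S),np.percentile(S[:,2],[5,50,95]))
print(r.current_time_s())
```

```text
hub 1529 [0.08827019 0.09021785 0.09143073] ((467.1336975097656, -284.7774353027344), 18.289955139160156)
slope [-0.00052497 -0.00698365]
rimtop 2157 [0.06331053 0.06451873 0.06564366]
23.3333
```

View pics/home.png

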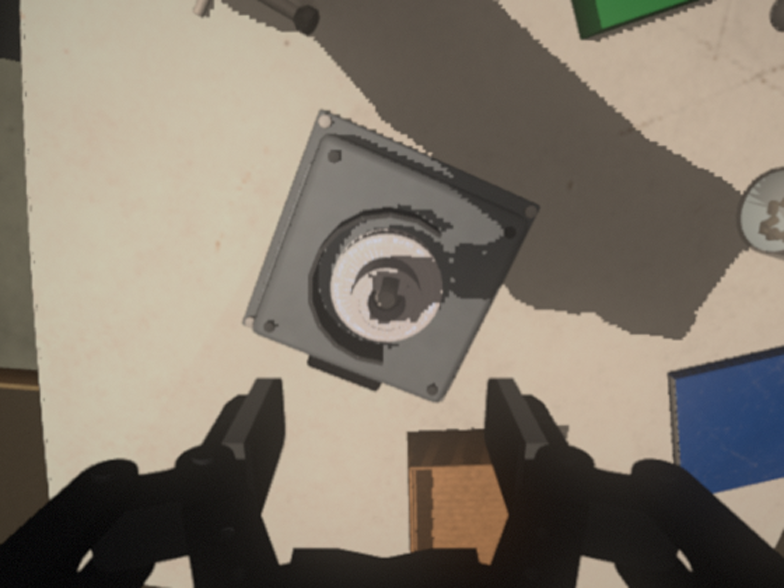

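The pulley sits inside the guard at about (388,288). Its hub top is at z = 0.090 and its rim top at 0.0645, as they should be when home, and it is level and released.

```bash
python3 -c "
from h import *
print(r.hand_in())"
```

```text
the job is handed in; nothing more can be done
None
```

The larger pulley is home on the drive shaft with its keyway over the key, let go of and handed in at about 23 s; the measured hub and rim heights match fully seated, though `hand_in` returned no verdict.

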